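# Clamp a half-lapped rail in the sprung tilt-plate jig

## Task

Clamp the half-lapped pine rail in the finishing jig: pick it up from the bench, press the jig's sprung tilt plate down with it until the plate lies level, and, keeping the plate down, slide the rail's thin tongue under the steel lip and push its end firmly home against the end stop, with 10 to 15 N. Then let go, so that the rail stays clamped under the lip with the plate level. Work by feel and gently (never more than 30 N on the plate, lip or stop), and leave the can, the jar and the cork sanding block alone.

Things in the scene. Friction and masses are not known exactly. Their poses are not given: they have to be found in the camera images.
- rail: Loose pine rail, 0.12 kg, 160 mm long (x), 50 wide (y). Origin: centre of its underside. Thick part x -80 to +10 mm: 36 mm thick; tongue x +10 to +80: 20 mm thick, cut away on top, undersides flush. Starts flat on the bench, tongue roughly towards +x, left or right of the jig. Grip it across its width by the thick part, 30 to 40 mm behind the origin, to keep the fingers clear of the lip.
- jig: Plywood base board of the jig, fixed on the bench, 270 x 150 x 12 mm. Origin: centre of its underside, on the bench. Its x points along the jig, away from the robot, to the end stop: the direction in which the rail is slid. The other parts of the jig lie on its centre line, y = 0.
- tilt_plate: Wooden plate 220 mm long, 54 wide, 10 thick. Origin: on its hinge axis (along y), mid-thickness, at jig x 100, z 25 mm; it reaches 220 mm from there towards the robot (-x). A damped spring holds its near end up, at 0.22 rad. Pressed level (z axis upright) it meets a hard stop, top 30 mm over the bench; that takes about 6 N at the near edge, 10 N at 130 mm from the hinge. Let go, it rises.
- plate_edge (a point): Middle of the top of the tilt plate's near edge, at x = -120 mm in the jig's frame; 30 mm over the bench when the plate is level.
- keeper: Steel keeper fixed on the jig; origin and axes as jig. Its lip bridges the plate at x 20 to 60 mm, underside 52, top 62 mm over the bench: with the plate level the tongue passes with 2 mm to spare. Two posts carry the lip, 60 mm apart inside. Rail home: its origin at x 5, y 0 in this frame. Released, the tongue springs up to the lip, the plate about 0.027 rad off level.
- stop_face (a point): A point on the middle of the end stop's near face, x = 85 mm in the jig's frame, 32 mm over the bench.
- finish_can: Steel can with a yellow label, 80 mm diameter, 95 mm high, upright, bystander; stands on the side where the rail is not. Origin: centre of its base.
- wax_jar: Low glass jar with a metal cap, 64 mm diameter, 55 mm high, bystander. Origin: centre of its base.
- sanding_block: Cork sanding block, 100 x 60 x 32 mm, bystander. Origin: centre of its underside.
- end_stop: Steel cross bar fixed on the jig behind the lip, 12 mm along x, 88 mm along y, from 32 to 62 mm over the bench, on two feet. Origin: on the jig's base board under its middle, at x = 91 mm in the jig's frame; its near face is 6 mm nearer (x = 85 mm).
Mind the look-alikes: they are no part of the job. Of the things shaped like the rail, the pine one is meant.

How it is judged:
By the outcome, as a careful person would: the job done as asked, in the order asked, and still so for the second after the job is handed in, with the robot touching nothing.
It also fails if it takes over 72 s, if anything falls off the work surface, if the arm or the gripper's body presses on something with over 40 N, if the wrist force passes 120 N, or if a joint passes its speed limit or range.

## Robot

A 6-joint arm with a two-finger parallel gripper is mounted at the origin on the work surface. World frame = base frame: x ahead of the robot, y to its left, z up, the work surface at z = 0. Lengths are in mm, angles in rad, forces in N, time in s.
With the tool pointing down it reaches from about 300 to 775 mm from the base axis. Payload 14.6 kg.
Tool frame: the origin (TCP) lies at the very end of the fingers, on their centre line; the grasp point (between the pads) lies 19 mm behind it; z points along the fingers, y is the line along which they close (so a half turn about z gives the same grasp; the last joint's range is limited). The gripper opens to 94 mm and grips with 3 to 60 N. Pads are 16 mm wide; open, the fingers measure 119 mm over their backs; the gripper's body (75 mm by 177 mm) begins 78 mm behind the grasp point.
Start: joints at [-1.185, 0.3, 1.521, -0, 1.321, -0.067], TCP at [240.609, -494.567, 205.446] pointing down, gripper open.
Joint ranges: [-3.03, 3.03], [-0.79, 2.21], [0.23, 2.52], [-1.04, 4.18], [0, 3.07], [-2.55, 2.55]. Speed limits (rad/s): [2.22, 2.22, 2.57, 3.14, 3.14, 3.14].

## Interface

Orientations are given as [roll, pitch, yaw] about the fixed x, y, z axes, in that order (R = Rz(yaw) Ry(pitch) Rx(roll)).
In Python, from cell import read_state, viewer, manip, models gives the robot as it stands.
- The arm moves only by the tool carry_out, never from a script. Its argument "deltas" is a list of rows, each an object with "dp": the shift along the tool's x, y, z in mm, a list of three; "roll": the turn about the tool's z in degrees; "gripper": the opening, from -1 (shut) to 1 (fully open), so that 0 is half open. In form: [{"dp": [tx, ty, tz], "roll": roll, "gripper": gripper}, ...]. A call has 1 to 12 rows; each row is the pose to reach, as a shift and turn from the pose commanded when the call began, along the tool's axes at that moment; what a row does not reach only later rows make up. A row lasts 1/12 s, in which the tool goes at most 41.7 mm and 7.16 degrees, less where a joint would pass 70% of its speed; a pose out of reach is approached as far as the arm can. A call with a gripper value outside its range is refused whole. The fingers move at their own pace and stop on an object; "newtons" is the grip in N (left out, the last holds). Time passes only in rows, so rows that repeat a pose let the fingers close. It gives the time, the measured TCP pose, the force, the opening and the grip force at its end, in the units of the state.
- read_state(): the state, without advancing time (a new reading comes with each control period).
- viewer.camera(name): name is "scene" or "side" or "wrist"; returns the picture (480x640x3 uint8, red, green, blue); there is no depth.
- viewer.camera_params(name): a dict with "fovy" (degrees; the focal length in pixels is half the picture's height over the tangent of half this angle, whatever the lens; pixels are square), "cx", "cy" (the principal point, pixels), "eye" and "attitude" of the camera in the world; the wrist camera has in their place "T_tool_cam" (4x4, takes a point from camera to tool coordinates, whose origin is the TCP and whose axes are the flange's). Camera axes: x right, y up, looking along -z (the intrinsics and any distortion apply to the point x, -y, -z); pixel columns grow to the right and rows downward; lengths in mm; the calibration is good to about 2 mm. A picture is of the moment at which its call begins: read the wrist's pose just before it. camera_params takes no time and is no camera call.
- manip.sign_off(): hands the job in; it is judged then, once.
Trained networks look in the newest picture that a camera, given by its name, has taken for a name from the list of things; names that differ only in an ending like _2 or _b are one class to them, and where a whole thing is asked for, a point or a joint stands for the part that bears it (a point fixed in the world has none). Each returns a list of dicts, best first, with "p" (0 to 1); they miss things now and then, are a little off and sometimes report something else, mostly with a low value. They report only what shows in the picture. A call takes as long as a camera call. They do not tell look-alikes from the thing itself.
- models.cut_out(camera, label): "region" (480x640 bool, what is visible of it) and "box" ([left, top, right, bottom] in pixels, round what is visible of it).
The state is a dict: "clock": time; "joints": joint angles; "qd": joint speeds; "effort": joint torques, N m; "eef_pos": TCP position; "eef_rot": TCP orientation; "wrist_force": force on the tool from outside, world axes, zero at the start; "moment": the same for the moment, N m; "finger_gap": finger opening in mm; "finger_force": force on a finger pad.
Only numpy, scipy, OpenCV 4.12 (cv2) and the standard library are available. Lean on these libraries where they do the work, as an engineer would, in place of code of your own. Each camera call takes 0.05 s, during which the arm holds its last target. There are 200 camera calls.

## Working session

There is one attempt and no reset: what is moved stays moved. The work goes in short steps, Python scripts to look and compute and a tool call to move; the robot and the scene stay as the last step left them, time stands still between calls to the robot, and variables do not carry over. Pictures are saved under pics/ and viewed, at most 10 in all, crops included, and the job is handed in when it is done.

Besides the shell and the picture viewer there is one more tool, called as name(argument=value, ...), one argument or row to a line, values as JSON. carry_out: Moves the arm, as the interface text tells. Its arguments: {"type":"object","properties":{"deltas":{"type":"array"},"newtons":{"type":"number"}},"required":["deltas"]}

```bash
mkdir -p pics; ls
cat > h.py <<'E'
import numpy as np, cv2
from cell import read_state, viewer, manip, models
from scipy.spatial.transform import Rotation as R
def snap(n,f):
    im=viewer.camera(n); cv2.imwrite('pics/'+f,im[:,:,::-1]); return im
E
python3 - <<'E'
from h import *
a=snap('scene','scene1.png'); b=snap('side','side1.png')
for c in ('scene','side','wrist'): print(viewer.camera_params(c))
print(read_state())
for c in ('scene','side'):
  for l in ('rail','jig','keeper','tilt_plate','end_stop','finish_can','wax_jar','sanding_block'):
    print(c,l,[(round(d['p'],2),d['box']) for d in models.cut_out(c,l)])
E
```

```text
pics
{'fovy': 49.95067311481933, 'cx': 312.0584735684002, 'cy': 243.0449489007851, 'eye': array([1065.55955074,  612.96669502, 1157.56493756]), 'attitude': array([ 0.62031658, -0.01718927,  2.32748944])}
{'fovy': 42.75247599463393, 'cx': 312.58168327186524, 'cy': 244.31162672463955, 'eye': array([ 284.14386611, 1375.30987005,  949.79174348]), 'attitude': array([ 0.95423864,  0.01469653, -3.02647742])}
{'fovy': 68.87670267159953, 'cx': 323.1046059089633, 'cy': 242.92600088611303, 'T_tool_cam': array([[-1.14143662e-03,  9.61473873e-01,  2.74893960e-01,
         7.99067996e+01],
       [ 9.99999321e-01,  1.03312346e-03,  5.38806434e-04,
        -7.94057463e-01],
       [ 2.34048910e-04,  2.74894388e-01, -9.61474399e-01,
        -1.78646292e+02],
       [ 0.00000000e+00,  0.00000000e+00,  0.00000000e+00,
         1.00000000e+00]])}
{'clock': 0.1, 'joints': array([-1.18459228e+00,  3.00435314e-01,  1.52152886e+00, -1.73057507e-05,
        1.32070071e+00, -6.66072544e-02]), 'qd': array([ 0.00029197, -0.00175645, -0.00157774, -0.00042891,  0.00150138,
       -0.00087653]), 'effort': array([
[... 874 characters left out ...]
ne finish_can [(0.96, [209.6, 158.9, 241.9, 201.1])]
scene wax_jar [(0.81, [295.6, 324.5, 319.9, 356.5])]
scene sanding_block [(0.88, [149.6, 214.9, 188.9, 242.6])]
side rail [(0.88, [277.9, 303.5, 338.0, 368.2]), (0.85, [345.9, 270.9, 412.6, 293.2]), (0.8, [256.0, 262.8, 328.3, 304.3]), (0.55, [372.7, 323.2, 444.0, 359.8])]
side jig [(0.66, [211.2, 194.2, 313.6, 252.5]), (0.32, [197.3, 265.3, 224.3, 295.9])]
side keeper [(0.88, [233.7, 206.8, 255.8, 237.9])]
side tilt_plate [(0.34, [299.8, 154.4, 328.9, 193.0])]
side end_stop []
side finish_can [(0.73, [299.0, 154.5, 326.8, 194.3])]
side wax_jar [(0.63, [199.2, 261.7, 224.8, 298.5])]
side sanding_block [(0.79, [228.8, 167.8, 262.6, 191.6])]
```

Run:
```python
import cv2
a=cv2.imread('pics/scene1.png')[140:440,130:510]
cv2.imwrite('pics/c1.png',cv2.resize(a,(760,600),interpolation=cv2.INTER_CUBIC))
```

```text
(no output)
```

View pics/c1.png

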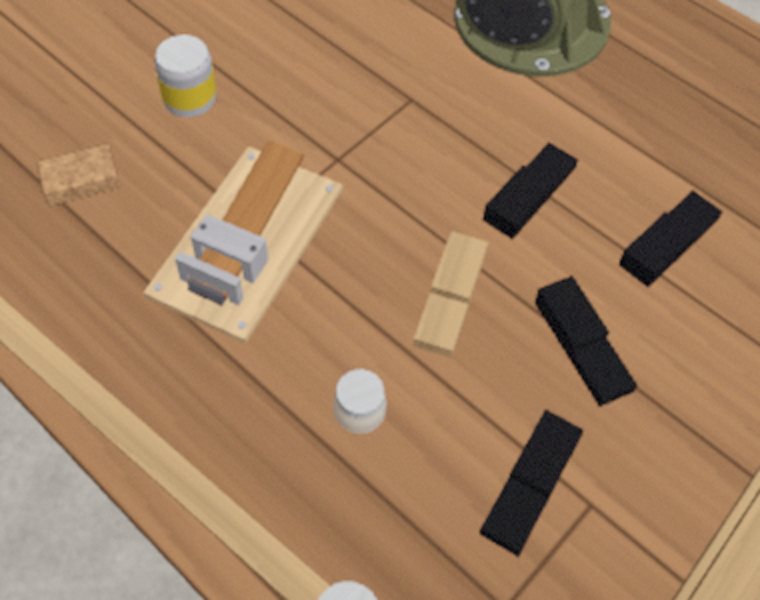

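Candidates shaped like the rail (scene px): black ones at (395,236), (422,312), (464,260), (396,383), and the pine one at (355,288). I choose the pine one. The step runs across its middle, and the crop confirms it.

```bash
cat >> h.py <<'E'
from scipy.optimize import minimize
def cam(name,st=None):
    p=viewer.camera_params(name); f=240/np.tan(np.radians(p['fovy']/2))
    if 'eye' in p: Rm=R.from_euler('xyz',p['attitude']).as_matrix(); e=p['eye']
    else:
        st=st or read_state(); T=p['T_tool_cam']; Rt=R.from_euler('xyz',st['eef_rot']).as_matrix()
        Rm=Rt@T[:3,:3]; e=Rt@T[:3,3]+st['eef_pos']
    return dict(R=Rm,e=e,f=f,cx=p['cx'],cy=p['cy'])
def proj(c,P):
    q=(np.atleast_2d(P)-c['e'])@c['R']
    return np.c_[c['cx']+c['f']*q[:,0]/-q[:,2], c['cy']-c['f']*q[:,1]/-q[:,2]]
def ray(c,uv,z):
    uv=np.atleast_2d(uv); d=np.c_[(uv[:,0]-c['cx'])/c['f'],-(uv[:,1]-c['cy'])/c['f'],-np.ones(len(uv))]@c['R'].T
    return c['e']+d*((z-c['e'][2])/d[:,2])[:,None]
def box(x0,x1,y0,y1,z0,z1): return np.array([[x,y,z] for x in(x0,x1) for y in(y0,y1) for z in(z0,z1)],float)
RAIL=np.r_[box(-80,10,-25,25,0,36),box(10,80,-25,25,0,20)]
JIG=box(-135,135,-75,75,0,12)
def place(M,s): 
    c,n=np.cos(s[2]),np.sin(s[2]); return np.c_[c*M[:,0]-n*M[:,1]+s[0],n*M[:,0]+c*M[:,1]+s[1],M[:,2]]
def draw(c,boxes,s,S=4):
    m=np.zeros((480*S,640*S),np.uint8)
    for b in boxes:
        h=cv2.convexHull(((proj(c,place(b,s))+.5)*S).astype(np.float32)); cv2.fillConvexPoly(m,np.round(h).astype(np.int32),1)
    return m
def fit(obs,boxes,s0,hull=False,S=4):
    t=[]
    for c,m in obs:
        M=cv2.resize(m.astype(np.uint8),None,fx=S,fy=S,interpolation=cv2.INTER_NEAREST)
        if hull:
            h=cv2.convexHull(cv2.findNonZero(M)); M=M*0; cv2.fillConvexPoly(M,h,1)
        t.append((c,M))
    def cost(v):
        s=[v[0],v[1],v[2]/100]; k=0
        for c,M in t:
            d=draw(c,boxes,s,S); k+=1-np.sum(d&M)/np.sum(d|M)
        return k/len(t)
    v=np.array([s0[0],s0[1],s0[2]*100])
    for step in (12,3):
        r=minimize(cost,v,method='Nelder-Mead',options=dict(initial_simplex=np.vstack([v]+[v+step*np.eye(3)[i] for i in range(3)]),xatol=.1,fatol=1e-5)); v=r.x
    return np.array([v[0],v[1],v[2]/100]),r.fun
RB=[RAIL[:8],RAIL[8:]]
E
python3 - <<'E'
from h import *
viewer.camera('scene');viewer.camera('side')
cs,cd=cam('scene'),cam('side')
r=[d for d in models.cut_out('scene','rail') if abs((d['box'][0]+d['box'][2])/2-355)<10][0]['region']
g=ray(cs,[[355,288]],20)[0]; print(g, proj(cd,g))
print(ray(cs,np.array([[465,237],[435,350]])/2+[130,140],20), 'rail ends')
a=ray(cs,np.array([[295,165],[195,305]])/2+[130,140],12);print(a,'jig ends')
yaw=np.arctan2(*(ray(cs,[[347.5,315]],20)-ray(cs,[[362.5,258]],30))[0][1::-1])
rs=[d for d in models.cut_out('side','rail')]; pc=proj(cd,g)[0]
rs=[d for d in rs if abs((d['box'][0]+d['box'][2])/2-pc[0])<15 and abs((d['box'][1]+d['box'][3])/2-pc[1])<15]
print(yaw,len(rs))
print('scene',fit([(cs,r)],RB,[g[0],g[1],yaw]))
if rs: print('side',fit([(cd,rs[0]['region'])],RB,[g[0],g[1],yaw])); print('both',fit([(cs,r),(cd,rs[0]['region'])],RB,[g[0],g[1],yaw]))
j=models.cut_out('scene','jig')[0]['region']; jd=models.cut_out('side','jig')[0]['region']
m=a.mean(0); y=np.arctan2(*(a[1]-a[0])[1::-1])
print('jig',fit([(cs,j)],[JIG],[m[0],m[1],y],True),fit([(cd,jd)],[JIG],[m[0],m[1],y],True), j.sum(), jd.sum())
np.save('j.npy',j)
E
```

```text
[487.51507484 245.21724315  20.        ] [[288.21230136 284.57697886]]
[[404.51807687 200.42605989  20.        ]
 [559.10960645 282.13274287  20.        ]] rail ends
[[472.85088562 -53.08615138  12.        ]
 [719.47774403  16.80015663  12.        ]] jig ends
0.485307523195934 1
scene (array([4.82216968e+02, 2.42124129e+02, 4.18391202e-01]), np.float64(0.03660639503374885))
side (array([4.83259216e+02, 2.41272899e+02, 4.21282079e-01]), np.float64(0.03132222842113652))
both (array([4.83050879e+02, 2.41975467e+02, 4.20469102e-01]), np.float64(0.0350266838669786))
jig (array([ 5.96164315e+02, -1.81429974e+01,  2.76129667e-01]), np.float64(1.0)) (array([ 6.01355461e+02, -1.47565889e+01,  2.79234576e-01]), np.float64(0.21871599564744282)) 1013 3776
```

carry_out(
  deltas=[
    {"dp": [40,-24,-4],"roll": 0,"gripper": 1},
    {"dp": [78,-48,-8],"roll": 0,"gripper": 1},
    {"dp": [113,-69,-12],"roll": 0,"gripper": 1},
    {"dp": [148,-90,-16],"roll": 0,"gripper": 1},
    {"dp": [183,-111,-20],"roll": 0,"gripper": 1},
    {"dp": [218,-132,-24],"roll": 0,"gripper": 1},
    {"dp": [253,-153,-28],"roll": 0,"gripper": 1},
    {"dp": [288,-174,-32],"roll": 0,"gripper": 1},
    {"dp": [323,-195,-36],"roll": 0,"gripper": 1},
    {"dp": [358,-216,-40],"roll": 0,"gripper": 1},
    {"dp": [393,-237,-43],"roll": 0,"gripper": 1},
    {"dp": [428,-259,-45],"roll": 0,"gripper": 1},
  ],
)

```text
clock: 2.2
eef_pos: [511.8, -74.4, 250.9]
eef_rot: [3.141, -0.001, 0.453]
wrist_force: [0.3, -1.0, -0.0]
finger_gap: 94.2
finger_force: 0.0
```

carry_out(
  deltas=[
    {"dp": [25,-15,0],"roll": 0,"gripper": 1},
    {"dp": [44,-27,0],"roll": 0,"gripper": 1},
    {"dp": [44,-27,0],"roll": 0,"gripper": 1},
    {"dp": [44,-27,0],"roll": 0,"gripper": 1},
    {"dp": [44,-27,0],"roll": 0,"gripper": 1},
  ],
)

```text
clock: 2.62
eef_pos: [538.4, -33.4, 250.3]
eef_rot: [3.142, 0.0, 0.453]
wrist_force: [0.7, 0.5, -0.7]
finger_gap: 94.1
finger_force: 0.0
```

Run:
```python
from h import *
st=read_state(); print(st['eef_pos'],st['eef_rot'],np.abs(st['qd']).max(),st['clock'],st['joints'])
im=snap('wrist','w1.png'); c=cam('wrist',st)
for l in ('jig','keeper','tilt_plate','end_stop','rail'):
    print(l,[(round(d['p'],2),d['box'],int(d['region'].sum())) for d in models.cut_out('wrist',l)])
```

```text
[538.40234831 -33.39014666 250.25648188] [3.14155715e+00 2.57803427e-04 4.52662630e-01] 0.01628398713561525 2.6167 [-1.29752261e-01  2.45302608e-01  1.48580878e+00 -1.73675062e-04
  1.41067704e+00  9.88409138e-01]
jig [(0.63, [257.1, 14.3, 425.7, 269.5], 31624)]
keeper [(0.8, [294.0, 84.9, 387.6, 143.0], 3790)]
tilt_plate [(0.76, [292.1, 67.8, 373.5, 268.9], 7633), (0.22, [258.0, 13.4, 426.0, 271.2], 31993)]
end_stop [(0.77, [305.5, 46.5, 395.1, 80.8], 1912)]
rail [(0.91, [52.9, 71.9, 124.5, 223.4], 9026), (0.67, [36.4, 245.1, 105.1, 337.0], 4880), (0.63, [304.1, 44.9, 397.8, 80.0], 1962), (0.55, [0.1, 167.7, 15.5, 187.7], 148)]
```

View pics/w1.png

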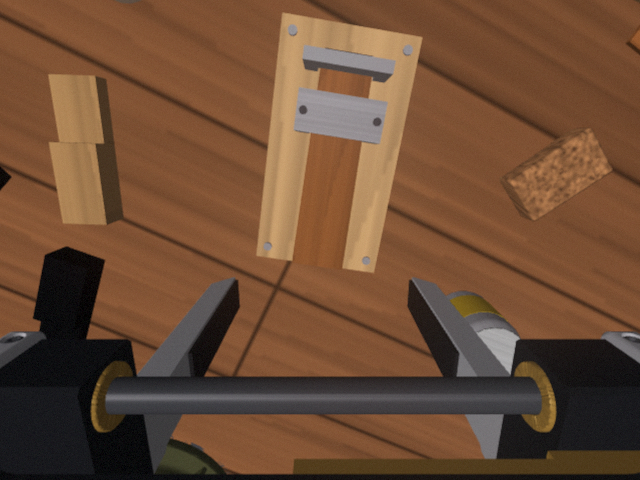

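The wrist view shows the jig with its board corners near (283,13), (422,37), (375,272) and (257,256). The lip is at (341,115), the end stop at (350,63), and the pine rail at (85,150) with its tongue up, towards +x.

Run:
```python
from h import *
st=read_state(); viewer.camera('wrist'); c=cam('wrist',st)
j=models.cut_out('wrist','jig')[0]['region']
s,f=fit([(c,j)],[JIG],[600,-15,.277],True); print('jig',s,f)
print(proj(c,place(JIG[1::2],s)))
for n,b in (('keeper',[20,60,52,62]),('end_stop',[85,97,32,62])):
    d=models.cut_out('wrist',n)[0]['region']; hull=cv2.minAreaRect(cv2.findNonZero(d.astype(np.uint8)))
    p=ray(c,[hull[0]],62)[0]; cc,nn=np.cos(s[2]),np.sin(s[2]); q=p[:2]-s[:2]; print(n,'in jig',cc*q[0]+nn*q[1],-nn*q[0]+cc*q[1],hull)
r=models.cut_out('wrist','rail')[0]['region']
print('rail',fit([(c,r)],RB,[483,242,.42]))
viewer.camera('scene'); 
im=viewer.camera('wrist').copy()
for S in(1,):
    m=draw(c,[JIG],s,1)|draw(c,RB,[483,242,.42],1)
    cs,_=cv2.findContours(m,0,2); im=im[:,:,::-1].copy(); cv2.drawContours(im,cs,-1,(0,0,255),1)
cv2.imwrite('pics/o1.png',cv2.resize(im[0:285,0:440],(800,518)))
```

```text
jig [ 6.03058187e+02 -1.25961741e+01  2.99315290e-01] 0.0209167591309255
[[373.53448751 271.90053308]
 [255.80037631 254.93930087]
 [421.8929093   35.54234699]
 [281.32524459  11.15591432]]
keeper in jig 39.58128650669695 -0.38962921604468725 ((339.89190673828125, 115.14865112304688), (88.93984985351562, 43.40133285522461), 9.462322235107422)
end_stop in jig 86.21139778215472 -0.26241627666549405 ((347.7838134765625, 63.703758239746094), (93.21334075927734, 24.330997467041016), 9.5829439163208)
rail (array([4.83380532e+02, 2.42753055e+02, 4.19004571e-01]), np.float64(0.01466302115139062))
```

View pics/o1.png

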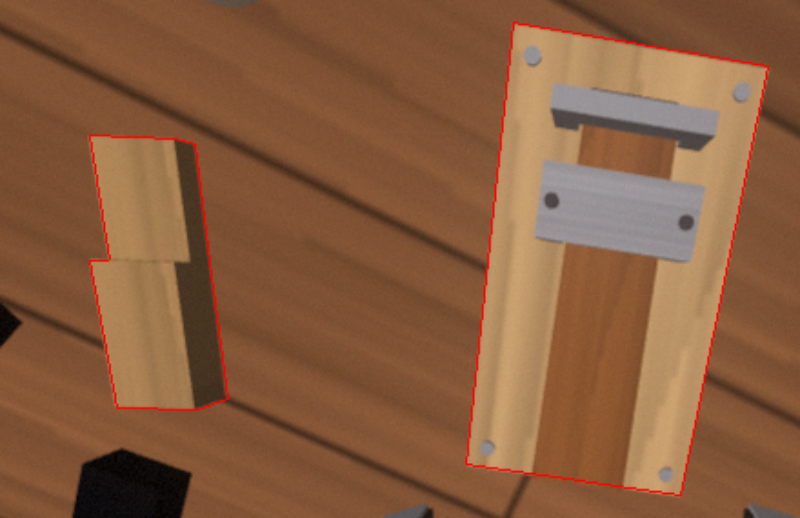

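carry_out(
  deltas=[
    {"dp": [5,-30,10],"roll": 1,"gripper": 1},
    {"dp": [9,-68,20],"roll": 1.9,"gripper": 1},
    {"dp": [13,-104,35],"roll": 1.9,"gripper": 1},
    {"dp": [17,-138,55],"roll": 1.9,"gripper": 1},
    {"dp": [21,-170,80],"roll": 1.9,"gripper": 1},
    {"dp": [25,-200,105],"roll": 1.9,"gripper": 1},
    {"dp": [28,-228,130],"roll": 1.9,"gripper": 1},
    {"dp": [31,-252,155],"roll": 1.9,"gripper": 1},
    {"dp": [33,-272,175],"roll": 1.9,"gripper": 1},
    {"dp": [33,-272,190],"roll": 1.9,"gripper": 1},
    {"dp": [33,-272,190],"roll": 1.9,"gripper": 1},
    {"dp": [33,-272,190],"roll": 1.9,"gripper": 1},
  ],
)

```text
clock: 4.27
eef_pos: [449.3, 226.1, 60.3]
eef_rot: [3.142, 0.001, 0.42]
wrist_force: [-0.6, -0.3, -0.3]
finger_gap: 93.9
finger_force: 0.0
```

Run:
```python
from h import *
st=read_state(); print(st['eef_pos'],st['eef_rot'],np.abs(st['qd']).max(),st['clock'],st['joints'],st['wrist_force'])
g=np.array([483.2-35*np.cos(.42),242.5-35*np.sin(.42),7])
d=g-st['eef_pos']; print(R.from_euler('xyz',st['eef_rot']).as_matrix().T@d)
```

```text
[449.25504816 226.05705765  60.28971793] [3.14157189e+00 1.01615750e-03 4.19943938e-01] 0.029589160852192032 4.2667 [ 3.93376840e-01  3.73209519e-01  1.79424286e+00 -5.76888728e-05
  9.75155519e-01  1.54426161e+00] [-0.63388994 -0.30296772 -0.25547678]
[ 2.75362533 -1.17371789 53.28692296]
```

carry_out(
  deltas=[
    {"dp": [3,-1,20],"roll": 0,"gripper": 1},
    {"dp": [3,-1,38],"roll": 0,"gripper": 1},
    {"dp": [3,-1,48],"roll": 0,"gripper": 1},
    {"dp": [3,-1,53],"roll": 0,"gripper": 1},
    {"dp": [3,-1,53],"roll": 0,"gripper": 1},
    {"dp": [3,-1,53],"roll": 0,"gripper": 0},
    {"dp": [3,-1,53],"roll": 0,"gripper": -0.3},
    {"dp": [3,-1,53],"roll": 0,"gripper": -0.3},
    {"dp": [3,-1,53],"roll": 0,"gripper": -0.3},
    {"dp": [3,-1,53],"roll": 0,"gripper": -0.3},
    {"dp": [3,-1,53],"roll": 0,"gripper": -0.3},
  ],
  newtons=40,
)

```text
clock: 5.18
eef_pos: [451.8, 228.3, 7.5]
eef_rot: [3.142, -0.0, 0.42]
wrist_force: [-1.1, -0.0, 0.4]
finger_gap: 57.8
finger_force: 0.0
```

Run:
```python
from h import *
st=read_state(); print(st)
```

```text
{'clock': 5.1833, 'joints': array([3.95590968e-01, 4.67302946e-01, 1.81045969e+00, 6.64503845e-06,
       8.63554163e-01, 1.54673269e+00]), 'qd': array([-0.00037354,  0.00123056,  0.00176956,  0.00147943, -0.00196675,
        0.00049548]), 'effort': array([-1.18263913e-02, -5.35983109e+01, -2.62819970e+01,  1.34061844e-02,
       -7.02624349e-02, -2.04722282e-04]), 'eef_pos': array([451.75803505, 228.32143921,   7.52257034]), 'eef_rot': array([ 3.14159107e+00, -2.75893321e-04,  4.19650286e-01]), 'wrist_force': array([-1.14006459, -0.00434173,  0.35946175]), 'moment': array([0.01741404, 0.05427952, 0.01029319]), 'finger_force': 0.0, 'finger_gap': 57.83945561379398}
```

carry_out(
  deltas=[
    {"dp": [0,0,0],"roll": 0,"gripper": -1},
    {"dp": [0,0,0],"roll": 0,"gripper": -1},
    {"dp": [0,0,0],"roll": 0,"gripper": -1},
    {"dp": [0,0,0],"roll": 0,"gripper": -1},
    {"dp": [0,0,-5],"roll": 0,"gripper": -1},
    {"dp": [0,0,-15],"roll": 0,"gripper": -1},
    {"dp": [0,0,-35],"roll": 0,"gripper": -1},
    {"dp": [0,0,-65],"roll": 0,"gripper": -1},
    {"dp": [0,0,-95],"roll": 0,"gripper": -1},
    {"dp": [0,0,-110],"roll": 0,"gripper": -1},
    {"dp": [0,0,-110],"roll": 0,"gripper": -1},
    {"dp": [0,0,-110],"roll": 0,"gripper": -1},
  ],
  newtons=40,
)

```text
clock: 6.18
eef_pos: [451.8, 228.3, 118.0]
eef_rot: [3.142, -0.002, 0.42]
wrist_force: [-0.6, -0.1, -1.3]
finger_gap: 49.7
finger_force: 40.0
```

Run:
```python
from h import *
st=read_state(); print(st['eef_pos'],st['eef_rot'],st['wrist_force'],st['moment'],st['finger_gap'],st['finger_force'])
im=snap('wrist','w2.png')
c=cam('wrist',st)
ds=models.cut_out('wrist','rail')
print([(round(d['p'],2),d['box'],int(d['region'].sum())) for d in ds])
```

```text
[451.82290936 228.33750115 117.9821738 ] [ 3.14157343e+00 -1.55327960e-03  4.19614703e-01] [-0.59122616 -0.0895643  -1.30292024] [-0.0336024  -0.00558063  0.06036119] 49.69623464258653 39.99966502189636
[(0.87, [1.1, 90.1, 206.9, 291.4], 16724), (0.83, [20.9, 2.5, 126.0, 32.1], 2107), (0.73, [267.2, 59.6, 383.9, 377.2], 33769), (0.64, [237.7, 341.8, 295.4, 457.3], 2187), (0.59, [40.4, 308.3, 118.8, 444.4], 3899)]
```

View pics/w2.png

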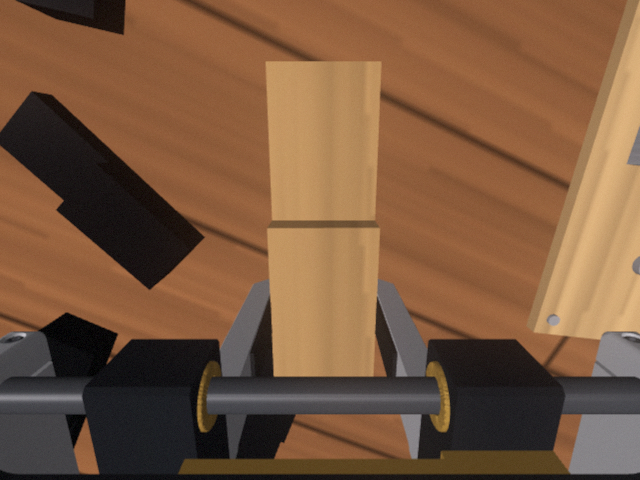

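The rail is held straight: its step is at row 226, its tongue end at row 62, and it is centred at column 324. That puts its origin about 34 mm ahead of the TCP.

carry_out(
  deltas=[
    {"dp": [-5,18,0],"roll": 1,"gripper": -1},
    {"dp": [-13,46,0],"roll": 2,"gripper": -1},
    {"dp": [-22,79,0],"roll": 3,"gripper": -1},
    {"dp": [-31,112,0],"roll": 4,"gripper": -1},
    {"dp": [-40,145,0],"roll": 5,"gripper": -1},
    {"dp": [-50,178,0],"roll": 6,"gripper": -1},
    {"dp": [-59,210,0],"roll": 6.9,"gripper": -1},
    {"dp": [-66,236,0],"roll": 6.9,"gripper": -1},
    {"dp": [-72,256,0],"roll": 6.9,"gripper": -1},
    {"dp": [-75,268,0],"roll": 6.9,"gripper": -1},
    {"dp": [-75,268,0],"roll": 6.9,"gripper": -1},
    {"dp": [-75,268,0],"roll": 6.9,"gripper": -1},
  ],
  newtons=50,
)

```text
clock: 7.28
eef_pos: [492.0, -46.8, 116.5]
eef_rot: [-3.141, 0.001, 0.298]
wrist_force: [-0.1, -0.6, -1.0]
finger_gap: 49.9
finger_force: 50.0
```

```bash
cat >> h.py <<'E'
J=np.array([603.06,-12.6,.2993])
def rep():
    st=read_state(); c,s=np.cos(J[2]),np.sin(J[2]); d=st['eef_pos'][:2]-J[:2]; F=st['wrist_force']
    print('t',st['clock'],'jigTCP',np.round([c*d[0]+s*d[1],-s*d[0]+c*d[1],st['eef_pos'][2]],2),'rot-jig',np.round(st['eef_rot']-[np.pi,0,J[2]],4),'Fjig',np.round([c*F[0]+s*F[1],-s*F[0]+c*F[1],F[2]],2),'M',np.round(st['moment'],2),'gap',round(st['finger_gap'],1),st['finger_force'],'qd',np.abs(st['qd']).max())
    return st
E
python3 - <<'E'
from h import *
st=rep(); im=snap('wrist','w3.png'); c=cam('wrist',st)
j=models.cut_out('wrist','jig'); print([(d['p'],d['box']) for d in j])
for n in ('keeper','end_stop'):
    for d in models.cut_out('wrist',n)[:2]:
        p=ray(c,[cv2.minAreaRect(cv2.findNonZero(d['region'].astype(np.uint8)))[0]],62)[0]; cc,nn=np.cos(J[2]),np.sin(J[2]); q=p[:2]-J[:2]; print(n,d['p'],d['box'],'in jig',cc*q[0]+nn*q[1],-nn*q[0]+cc*q[1])
E
```

```text
t 7.2833 jigTCP [-1.1618e+02  1.0000e-01  1.1653e+02] rot-jig [-6.2823e+00  1.3000e-03 -9.0000e-04] Fjig [-0.28 -0.51 -0.99] M [0.03 0.02 0.03] gap 49.9 49.99943554401398 qd 0.028113489187222868
[(0.7, [221.3, 0.0, 434.4, 263.4])]
keeper 0.93 [248.1, 0.0, 399.6, 62.6] in jig 26.73680294204401 -0.6678407245413585
```

View pics/w3.png

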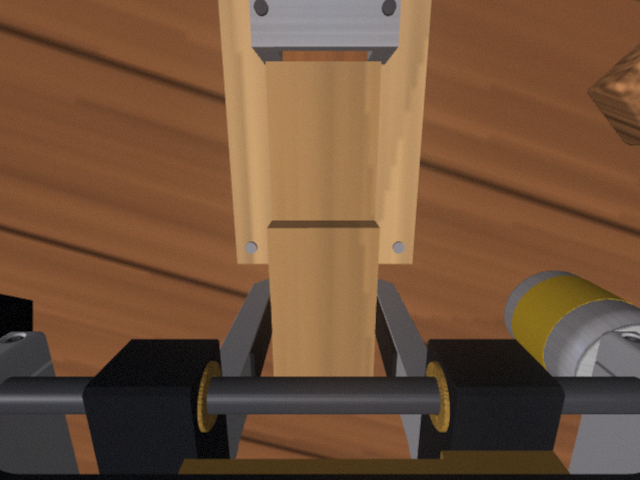

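The lip is centred at column 324.5 and the rail at 324, so they are aligned. The can (505–640, 270–390) stands clear of the fingers. I'll press down.

carry_out(
  deltas=[
    {"dp": [0,0,8],"roll": 0,"gripper": -1},
    {"dp": [0,0,18],"roll": 0,"gripper": -1},
    {"dp": [0,0,24],"roll": 0,"gripper": -1},
    {"dp": [0,0,28],"roll": 0,"gripper": -1},
    {"dp": [0,0,32],"roll": 0,"gripper": -1},
    {"dp": [0,0,36],"roll": 0,"gripper": -1},
    {"dp": [0,0,40],"roll": 0,"gripper": -1},
    {"dp": [0,0,44],"roll": 0,"gripper": -1},
    {"dp": [0,0,48],"roll": 0,"gripper": -1},
    {"dp": [0,0,52],"roll": 0,"gripper": -1},
    {"dp": [0,0,56],"roll": 0,"gripper": -1},
    {"dp": [0,0,56],"roll": 0,"gripper": -1},
  ],
)

```text
clock: 8.48
eef_pos: [492.0, -47.3, 60.9]
eef_rot: [-3.142, 0.001, 0.299]
wrist_force: [-4.3, -1.6, 5.3]
finger_gap: 49.5
finger_force: 50.0
```

```bash
python3 -c "
from h import *
rep()"
```

```text
t 8.4833 jigTCP [-116.35   -0.37   60.88] rot-jig [-6.2831e+00  1.1000e-03 -2.0000e-04] Fjig [-4.57 -0.24  5.26] M [-0.45  1.01  0.06] gap 49.5 50.00165283679962 qd 0.016151989728677936
```

carry_out(
  deltas=[
    {"dp": [0,0,3],"roll": 0,"gripper": -1},
    {"dp": [0,0,6],"roll": 0,"gripper": -1},
    {"dp": [0,0,9],"roll": 0,"gripper": -1},
    {"dp": [0,0,12],"roll": 0,"gripper": -1},
    {"dp": [0,0,15],"roll": 0,"gripper": -1},
    {"dp": [0,0,18],"roll": 0,"gripper": -1},
    {"dp": [0,0,20],"roll": 0,"gripper": -1},
    {"dp": [0,0,21.5],"roll": 0,"gripper": -1},
    {"dp": [0,0,21.5],"roll": 0,"gripper": -1},
  ],
)

```text
clock: 9.23
eef_pos: [492.1, -47.3, 39.8]
eef_rot: [3.142, 0.001, 0.299]
wrist_force: [-5.6, -1.5, 5.2]
finger_gap: 49.8
finger_force: 50.0
```

```bash
python3 -c "
from h import *
rep()"
```

```text
t 9.2333 jigTCP [-116.23   -0.4    39.83] rot-jig [-0.      0.0008 -0.0002] Fjig [-5.75  0.2   5.21] M [-0.4   1.15 -0.  ] gap 49.8 50.00186204910278 qd 0.008070431925831
```

carry_out(
  deltas=[
    {"dp": [0,0,0.7],"roll": 0,"gripper": -1},
    {"dp": [0,0,1.4],"roll": 0,"gripper": -1},
    {"dp": [0,0,2],"roll": 0,"gripper": -1},
    {"dp": [0,0,2],"roll": 0,"gripper": -1},
  ],
)

```text
clock: 9.57
eef_pos: [492.2, -47.2, 38.0]
eef_rot: [3.142, 0.001, 0.299]
wrist_force: [-5.0, -1.6, 5.8]
finger_gap: 49.5
finger_force: 50.0
```

```bash
python3 -c "
from h import *
rep()"
```

```text
t 9.5667 jigTCP [-116.16   -0.37   37.99] rot-jig [-0.      0.0006 -0.0001] Fjig [-5.27 -0.02  5.82] M [-0.4   1.08 -0.01] gap 49.5 50.00194609165192 qd 0.003859653961201871
```

carry_out(
  deltas=[
    {"dp": [0,0,0.4],"roll": 0,"gripper": -1},
    {"dp": [0,0,0.8],"roll": 0,"gripper": -1},
    {"dp": [0,0,0.8],"roll": 0,"gripper": -1},
    {"dp": [0,0,0.8],"roll": 0,"gripper": -1},
  ],
)

```text
clock: 9.9
eef_pos: [492.2, -47.2, 37.4]
eef_rot: [3.142, 0.0, 0.299]
wrist_force: [-5.3, -2.1, 6.3]
finger_gap: 49.9
finger_force: 50.0
```

```bash
python3 -c "
from h import *
rep()"
```

```text
t 9.9 jigTCP [-116.11   -0.36   37.38] rot-jig [-0.0001  0.0004 -0.0001] Fjig [-5.73 -0.47  6.3 ] M [-0.26  1.14 -0.05] gap 49.9 50.00234663486481 qd 0.0015043746038507512
```

carry_out(
  deltas=[
    {"dp": [0,0,0.4],"roll": 0,"gripper": -1},
    {"dp": [0,0,0.8],"roll": 0,"gripper": -1},
    {"dp": [0,0,0.8],"roll": 0,"gripper": -1},
    {"dp": [0,0,0.8],"roll": 0,"gripper": -1},
  ],
)

```text
clock: 10.23
eef_pos: [492.2, -47.2, 37.1]
eef_rot: [3.141, 0.0, 0.299]
wrist_force: [-10.8, -1.9, 14.2]
finger_gap: 49.6
finger_force: 50.0
```

Run:
```python
from h import *
rep()
a=snap('side','side2.png'); cd=cam('side'); p=proj(cd,[[520,-40,40]])[0].astype(int); print(p)
w=viewer.camera('wrist')[:,:,::-1]
b=a[p[1]-60:p[1]+60,p[0]-80:p[0]+80,::-1]
cv2.imwrite('pics/s2.png',np.vstack([cv2.resize(b,(480,360),interpolation=cv2.INTER_CUBIC),w[0:240,80:560]]))
```

```text
t 10.2333 jigTCP [-116.15   -0.42   37.06] rot-jig [-0.0001  0.0004 -0.0002] Fjig [-10.86   1.4   14.23] M [-0.12  1.75 -0.01] gap 49.6 50.005443692207336 qd 0.002392461186062853
[291 213]
```

View pics/s2.png

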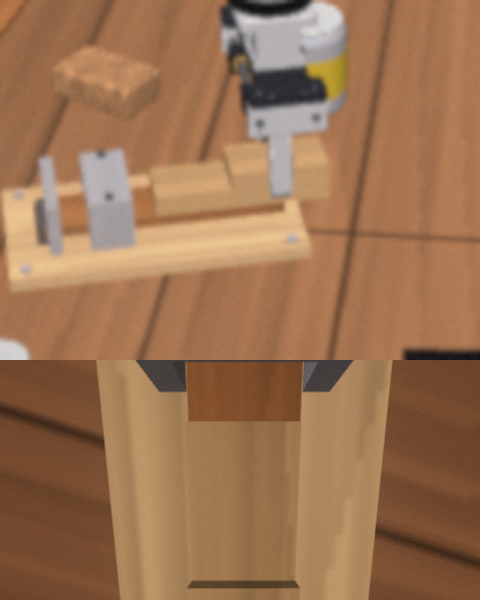

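The plate is down on its hard stop (about 15 N). The rail has not moved in the grip: its step is still at row 225 and its tip at row 61. The tongue lies in front of the lip opening and centred on it. I'll slide forward in stages.

carry_out(
  deltas=[
    {"dp": [1,0,0],"roll": 0,"gripper": -1},
    {"dp": [3,-0.2,0],"roll": 0,"gripper": -1},
    {"dp": [6,-0.4,0],"roll": 0,"gripper": -1},
    {"dp": [9,-0.4,0],"roll": 0,"gripper": -1},
    {"dp": [12,-0.4,0],"roll": 0,"gripper": -1},
    {"dp": [15,-0.4,0],"roll": 0,"gripper": -1},
    {"dp": [18,-0.4,0],"roll": 0,"gripper": -1},
  ],
)

```text
clock: 10.92
eef_pos: [509.0, -41.8, 37.1]
eef_rot: [3.141, 0.002, 0.299]
wrist_force: [-15.2, -5.1, 18.3]
finger_gap: 49.5
finger_force: 50.0
```

```bash
python3 -c "
from h import *
rep()"
```

```text
t 10.9167 jigTCP [-98.51  -0.18  37.11] rot-jig [-0.0002  0.0015 -0.0002] Fjig [-16.08  -0.4   18.27] M [-0.64  2.49  0.03] gap 49.5 50.006221532821655 qd 0.09313632987839526
```

carry_out(
  deltas=[
    {"dp": [2,0,-0.3],"roll": 0,"gripper": -1},
    {"dp": [4,0,-0.6],"roll": 0,"gripper": -1},
    {"dp": [6,0,-0.6],"roll": 0,"gripper": -1},
    {"dp": [8,0,-0.6],"roll": 0,"gripper": -1},
    {"dp": [10,0,-0.6],"roll": 0,"gripper": -1},
  ],
)

```text
clock: 11.33
eef_pos: [518.9, -38.6, 37.3]
eef_rot: [3.141, 0.001, 0.299]
wrist_force: [-9.0, -2.9, 10.1]
finger_gap: 49.7
finger_force: 50.0
```

```bash
python3 -c "
from h import *
rep()"
```

```text
t 11.3333 jigTCP [-8.814e+01 -6.000e-02  3.735e+01] rot-jig [-0.0001  0.0007 -0.0002] Fjig [-9.46 -0.15 10.13] M [-0.33  1.44 -0.  ] gap 49.7 50.003458857536316 qd 0.06347698680521967
```

carry_out(
  deltas=[
    {"dp": [3,0,0],"roll": 0,"gripper": -1},
    {"dp": [6,0,0.05],"roll": 0,"gripper": -1},
    {"dp": [9,0,0.1],"roll": 0,"gripper": -1},
    {"dp": [12,0,0.1],"roll": 0,"gripper": -1},
    {"dp": [15,0,0.1],"roll": 0,"gripper": -1},
    {"dp": [18,0,0.1],"roll": 0,"gripper": -1},
    {"dp": [21,0,0.15],"roll": 0,"gripper": -1},
    {"dp": [24,0,0.15],"roll": 0,"gripper": -1},
  ],
)

```text
clock: 12.0
eef_pos: [541.7, -31.6, 37.3]
eef_rot: [3.141, 0.001, 0.299]
wrist_force: [-10.3, -2.9, 11.5]
finger_gap: 50.0
finger_force: 50.0
```

```bash
python3 -c "
from h import *
rep()"
```

```text
t 12.0 jigTCP [-64.21  -0.1   37.35] rot-jig [-0.0001  0.0009 -0.0003] Fjig [-10.73   0.24  11.51] M [-0.49  1.75  0.04] gap 50.0 50.00416159629822 qd 0.09789979019147896
```

carry_out(
  deltas=[
    {"dp": [3,0,0],"roll": 0,"gripper": -1},
    {"dp": [6,0,0.05],"roll": 0,"gripper": -1},
    {"dp": [9,0,0.1],"roll": 0,"gripper": -1},
    {"dp": [12,0,0.1],"roll": 0,"gripper": -1},
    {"dp": [15,0,0.1],"roll": 0,"gripper": -1},
    {"dp": [18,0,0.15],"roll": 0,"gripper": -1},
    {"dp": [21,0,0.15],"roll": 0,"gripper": -1},
    {"dp": [24,0,0.15],"roll": 0,"gripper": -1},
    {"dp": [26,0,0.15],"roll": 0,"gripper": -1},
  ],
)

```text
clock: 12.75
eef_pos: [566.6, -24.0, 37.4]
eef_rot: [3.141, 0.001, 0.299]
wrist_force: [-11.8, -3.6, 14.0]
finger_gap: 49.8
finger_force: 50.0
```

```bash
python3 -c "
from h import *
rep()"
```

```text
t 12.75 jigTCP [-38.16  -0.17  37.36] rot-jig [-0.0002  0.0009 -0.0003] Fjig [-12.37   0.03  14.02] M [-0.49  1.94  0.01] gap 49.8 50.00477135181427 qd 0.063207802714499
```

carry_out(
  deltas=[
    {"dp": [1,0,0],"roll": 0,"gripper": -1},
    {"dp": [2,0,-0.1],"roll": 0,"gripper": -1},
    {"dp": [3,0,-0.1],"roll": 0,"gripper": -1},
    {"dp": [4,0,-0.1],"roll": 0,"gripper": -1},
    {"dp": [5,0,-0.1],"roll": 0,"gripper": -1},
    {"dp": [6,0,-0.1],"roll": 0,"gripper": -1},
  ],
)

```text
clock: 13.25
eef_pos: [572.2, -22.3, 37.5]
eef_rot: [3.141, 0.001, 0.299]
wrist_force: [-11.0, -3.0, 12.8]
finger_gap: 49.9
finger_force: 50.0
```

```bash
python3 -c "
from h import *
rep()"
```

```text
t 13.25 jigTCP [-32.31  -0.16  37.49] rot-jig [-0.0002  0.0009 -0.0003] Fjig [-11.44   0.37  12.77] M [-0.53  1.95 -0.01] gap 49.9 50.004499554634094 qd 0.0343197372827617
```

carry_out(
  deltas=[
    {"dp": [0.5,0,0],"roll": 0,"gripper": -1},
    {"dp": [1,0,0],"roll": 0,"gripper": -1},
    {"dp": [1.5,0,0],"roll": 0,"gripper": -1},
    {"dp": [1.5,0,0],"roll": 0,"gripper": -1},
  ],
)

```text
clock: 13.58
eef_pos: [573.7, -21.8, 37.5]
eef_rot: [3.141, 0.001, 0.299]
wrist_force: [-10.3, -2.0, 13.6]
finger_gap: 49.8
finger_force: 50.0
```

```bash
python3 -c "
from h import *
rep()"
```

```text
t 13.5833 jigTCP [-30.81  -0.15  37.47] rot-jig [-0.0002  0.0009 -0.0003] Fjig [-10.46   1.16  13.56] M [-0.47  1.89 -0.03] gap 49.8 50.00454604625702 qd 0.0029654561410726943
```

carry_out(
  deltas=[
    {"dp": [0.4,0,0],"roll": 0,"gripper": -1},
    {"dp": [0.8,0,0],"roll": 0,"gripper": -1},
    {"dp": [1,0,0],"roll": 0,"gripper": -1},
    {"dp": [1,0,0],"roll": 0,"gripper": -1},
  ],
)

```text
clock: 13.92
eef_pos: [574.6, -21.6, 37.5]
eef_rot: [3.141, 0.001, 0.299]
wrist_force: [-10.8, -4.2, 12.6]
finger_gap: 49.9
finger_force: 50.0
```

```bash
python3 -c "
from h import *
rep()"
```

```text
t 13.9167 jigTCP [-29.85  -0.17  37.47] rot-jig [-0.0002  0.001  -0.0002] Fjig [-11.51  -0.82  12.64] M [-0.44  1.95 -0.06] gap 49.9 50.004592537879944 qd 0.0012003520520461387
```

carry_out(
  deltas=[
    {"dp": [0.4,0,0],"roll": 0,"gripper": -1},
    {"dp": [0.8,0,0],"roll": 0,"gripper": -1},
    {"dp": [1,0,0],"roll": 0,"gripper": -1},
    {"dp": [1,0,0],"roll": 0,"gripper": -1},
  ],
)

```text
clock: 14.25
eef_pos: [574.9, -21.5, 37.4]
eef_rot: [-3.142, 0.003, 0.299]
wrist_force: [-16.7, -4.8, 15.8]
finger_gap: 50.1
finger_force: 50.0
```

```bash
python3 -c "
from h import *
rep()"
```

```text
t 14.25 jigTCP [-29.56  -0.16  37.39] rot-jig [-6.2831e+00  2.7000e-03 -3.0000e-04] Fjig [-17.42   0.36  15.77] M [-0.81  2.82  0.05] gap 50.1 50.005595684051514 qd 0.0019155598817258783
```

carry_out(
  deltas=[
    {"dp": [-0.2,0,-0.1],"roll": 0,"gripper": -1},
    {"dp": [-0.3,0,-0.15],"roll": 0,"gripper": -1},
    {"dp": [-0.3,0,-0.15],"roll": 0,"gripper": -1},
  ],
)

```text
clock: 14.5
eef_pos: [574.9, -21.5, 37.5]
eef_rot: [3.141, 0.002, 0.299]
wrist_force: [-12.3, -4.8, 12.6]
finger_gap: 50.0
finger_force: 50.0
```

```bash
python3 -c "
from h import *
rep()"
```

```text
t 14.5 jigTCP [-29.51  -0.18  37.52] rot-jig [-0.0001  0.0017 -0.0003] Fjig [-13.21  -0.95  12.65] M [-0.7   2.31  0.03] gap 50.0 50.004680156707764 qd 0.0013653045774011732
```

carry_out(
  deltas=[
    {"dp": [0,-0.6,0],"roll": 0.3,"gripper": -1},
    {"dp": [0,-1.2,0],"roll": 0.6,"gripper": -1},
    {"dp": [0,-1.2,0],"roll": 0.6,"gripper": -1},
  ],
)

```text
clock: 14.75
eef_pos: [574.6, -20.9, 37.5]
eef_rot: [3.14, 0.002, 0.289]
wrist_force: [-13.2, -9.4, 12.9]
finger_gap: 49.6
finger_force: 50.0
```

```bash
python3 -c "
from h import *
rep()"
```

```text
t 14.75 jigTCP [-29.61   0.45  37.48] rot-jig [-0.0013  0.0019 -0.0102] Fjig [-15.4   -5.07  12.87] M [-1.4   2.19  0.57] gap 49.6 50.049492716789246 qd 0.009392248749909479
```

carry_out(
  deltas=[
    {"dp": [0,0.8,0],"roll": -0.4,"gripper": -1},
    {"dp": [0,1.6,0],"roll": -0.8,"gripper": -1},
    {"dp": [0,2.4,0],"roll": -1.2,"gripper": -1},
    {"dp": [0,2.4,0],"roll": -1.2,"gripper": -1},
  ],
)

```text
clock: 15.08
eef_pos: [575.0, -22.1, 37.4]
eef_rot: [-3.14, 0.002, 0.309]
wrist_force: [-16.2, 1.5, 14.7]
finger_gap: 49.9
finger_force: 50.0
```

```bash
python3 -c "
from h import *
rep()"
```

```text
t 15.0833 jigTCP [-29.63  -0.77  37.4 ] rot-jig [-6.2819e+00  2.1000e-03  9.7000e-03] Fjig [-15.04   6.17  14.72] M [ 0.06  2.45 -0.64] gap 49.9 50.04908323287964 qd 0.012249264776893757
```

carry_out(
  deltas=[
    {"dp": [0,-0.6,0],"roll": 0.3,"gripper": -1},
    {"dp": [0,-1.2,0],"roll": 0.6,"gripper": -1},
    {"dp": [0,-1.2,0],"roll": 0.6,"gripper": -1},
  ],
)

```text
clock: 15.33
eef_pos: [575.0, -21.8, 37.5]
eef_rot: [3.141, 0.002, 0.299]
wrist_force: [-11.7, -6.4, 12.0]
finger_gap: 49.7
finger_force: 50.0
```

```bash
python3 -c "
from h import *
rep()"
```

```text
t 15.3333 jigTCP [-29.56  -0.47  37.49] rot-jig [-0.0007  0.0017 -0.0002] Fjig [-13.05  -2.68  12.02] M [-0.99  2.15  0.31] gap 49.7 50.0174206495285 qd 0.007655911441604386
```

carry_out(
  deltas=[
    {"dp": [0.2,0,0],"roll": 0,"gripper": -1},
    {"dp": [0.4,0,-0.05],"roll": 0,"gripper": -1},
    {"dp": [0.5,0,-0.1],"roll": 0,"gripper": -1},
    {"dp": [0.5,0,-0.1],"roll": 0,"gripper": -1},
    {"dp": [0.5,0,-0.1],"roll": 0,"gripper": -1},
  ],
)

```text
clock: 15.75
eef_pos: [574.9, -21.8, 37.5]
eef_rot: [3.141, 0.003, 0.299]
wrist_force: [-16.0, -7.6, 14.4]
finger_gap: 49.6
finger_force: 50.0
```

```bash
python3 -c "
from h import *
rep()"
```

```text
t 15.75 jigTCP [-29.57  -0.45  37.48] rot-jig [-0.0004  0.003   0.    ] Fjig [-17.49  -2.59  14.42] M [-1.18  2.71  0.25] gap 49.6 50.01601696014404 qd 0.0015433070654285032
```

carry_out(
  deltas=[
    {"dp": [0.2,0,-0.1],"roll": 0,"gripper": -1},
    {"dp": [0.3,0,-0.25],"roll": 0,"gripper": -1},
    {"dp": [0.3,0,-0.25],"roll": 0,"gripper": -1},
    {"dp": [0.3,0,-0.25],"roll": 0,"gripper": -1},
  ],
)

```text
clock: 16.08
eef_pos: [574.9, -21.7, 37.5]
eef_rot: [3.141, 0.004, 0.299]
wrist_force: [-17.1, -8.3, 14.1]
finger_gap: 49.8
finger_force: 50.0
```

```bash
python3 -c "
from h import *
rep()"
```

```text
t 16.0833 jigTCP [-29.57  -0.44  37.53] rot-jig [-0.0002  0.0038  0.0001] Fjig [-18.77  -2.91  14.11] M [-1.35  2.96  0.29] gap 49.8 50.01583993434906 qd 0.001799469548597611
```

carry_out(
  deltas=[
    {"dp": [0.05,0,-0.15],"roll": 0,"gripper": -1},
    {"dp": [0.1,0,-0.25],"roll": 0,"gripper": -1},
    {"dp": [0.1,0,-0.25],"roll": 0,"gripper": -1},
    {"dp": [0.1,0,-0.25],"roll": 0,"gripper": -1},
  ],
)

```text
clock: 16.42
eef_pos: [575.0, -21.7, 37.7]
eef_rot: [3.141, 0.004, 0.299]
wrist_force: [-17.6, -9.7, 12.4]
finger_gap: 49.7
finger_force: 50.0
```

```bash
python3 -c "
from h import *
rep()"
```

```text
t 16.4167 jigTCP [-29.55  -0.45  37.67] rot-jig [-0.0002  0.004  -0.    ] Fjig [-19.64  -4.07  12.39] M [-1.4   2.92  0.29] gap 49.7 50.01522123813629 qd 0.0009731090354918627
```

carry_out(
  deltas=[
    {"dp": [0.15,0,-0.05],"roll": 0,"gripper": -1},
    {"dp": [0.25,0,-0.1],"roll": 0,"gripper": -1},
    {"dp": [0.25,0,-0.1],"roll": 0,"gripper": -1},
    {"dp": [0.25,0,-0.1],"roll": 0,"gripper": -1},
  ],
)

```text
clock: 16.75
eef_pos: [575.0, -21.7, 37.7]
eef_rot: [3.141, 0.005, 0.299]
wrist_force: [-18.7, -8.8, 13.5]
finger_gap: 49.3
finger_force: 50.0
```

```bash
python3 -c "
from h import *
rep()"
```

```text
t 16.75 jigTCP [-29.53  -0.43  37.68] rot-jig [-0.0001  0.0046  0.0001] Fjig [-20.42  -2.9   13.55] M [-1.54  3.15  0.29] gap 49.3 50.015244483947754 qd 0.0014716108440005315
```

carry_out(
  deltas=[
    {"dp": [-0.3,0,0.05],"roll": 0,"gripper": -1},
    {"dp": [-0.6,0,0.15],"roll": 0,"gripper": -1},
    {"dp": [-0.6,0,0.15],"roll": 0,"gripper": -1},
  ],
)

```text
clock: 17.0
eef_pos: [574.9, -21.7, 37.7]
eef_rot: [3.141, 0.003, 0.299]
wrist_force: [-13.4, -7.8, 11.3]
finger_gap: 49.3
finger_force: 50.0
```

carry_out(
  deltas=[
    {"dp": [0,0,0],"roll": 0,"gripper": 0.6},
    {"dp": [0,0,0],"roll": 0,"gripper": 0.6},
    {"dp": [0,0,0],"roll": 0,"gripper": 0.6},
    {"dp": [0,0,0],"roll": 0,"gripper": 0.6},
    {"dp": [0,0,0],"roll": 0,"gripper": 0.6},
    {"dp": [0,0,0],"roll": 0,"gripper": 0.6},
  ],
)

```text
clock: 17.5
eef_pos: [576.1, -20.7, 37.3]
eef_rot: [-3.142, -0.0, 0.299]
wrist_force: [-0.2, 0.5, 0.5]
finger_gap: 75.0
finger_force: 0.0
```

Run:
```python
from h import *
st=rep()
a=viewer.camera('side'); w=viewer.camera('wrist')[:,:,::-1]
b=a[153:273,211:371,::-1]
cv2.imwrite('pics/s3.png',np.vstack([cv2.resize(b,(480,360),interpolation=cv2.INTER_CUBIC),w[0:240,80:560]]))
```

```text
t 17.5 jigTCP [-28.12   0.2   37.26] rot-jig [-6.2831e+00 -1.0000e-04  0.0000e+00] Fjig [-0.05  0.54  0.47] M [0.06 0.04 0.01] gap 75.0 0.0 qd 0.0015377691838475939
```

View pics/s3.png

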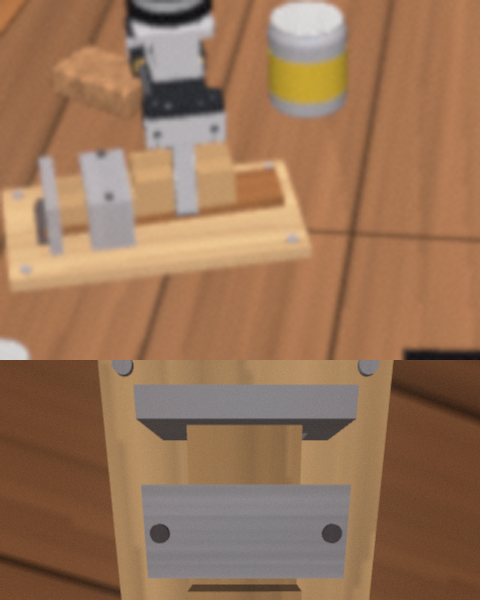

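The tongue runs under the lip (composite rows 485–578) and its end meets the stop (row 425). The plate has stayed down. I'll lift clear.

carry_out(
  deltas=[
    {"dp": [0,0,-5],"roll": 0,"gripper": 0.6},
    {"dp": [0,0,-15],"roll": 0,"gripper": 0.6},
    {"dp": [0,0,-35],"roll": 0,"gripper": 0.6},
    {"dp": [0,0,-65],"roll": 0,"gripper": 0.6},
    {"dp": [0,0,-95],"roll": 0,"gripper": 0.6},
    {"dp": [0,0,-125],"roll": 0,"gripper": 0.6},
    {"dp": [-20,0,-145],"roll": 0,"gripper": 0.6},
    {"dp": [-40,0,-155],"roll": 0,"gripper": 0.6},
    {"dp": [-50,0,-155],"roll": 0,"gripper": 0.6},
    {"dp": [-50,0,-155],"roll": 0,"gripper": 0.6},
  ],
)

```text
clock: 18.43
eef_pos: [527.5, -36.0, 194.3]
eef_rot: [3.14, -0.002, 0.299]
wrist_force: [0.6, 0.6, -0.1]
finger_gap: 75.2
finger_force: 0.0
```

Run:
```python
from h import *
st=rep(); w=snap('wrist','w4.png'); c=cam('wrist',st)
# predicted: home rail, tilt .027 (top of thick part) overlay
im=w[:,:,::-1].copy()
a=.027
P=np.r_[RAIL]+[5,0,30]; rel=P-[100,0,25]; P2=np.c_[100+rel[:,0]*np.cos(a)+rel[:,2]*np.sin(a),P[:,1],25-rel[:,0]*np.sin(a)+rel[:,2]*np.cos(a)]
for b in (P2[:8],P2[8:]):
    h=cv2.convexHull(proj(c,place(b,J)).astype(np.float32)); cv2.polylines(im,[np.int32(h*1)],True,(0,0,255),1)
cv2.imwrite('pics/o4.png',im[0:420])
```

```text
t 18.4333 jigTCP [-7.9100e+01 -3.0000e-02  1.9433e+02] rot-jig [-0.0011 -0.0022 -0.0006] Fjig [ 0.74  0.39 -0.13] M [ 0.01 -0.   -0.03] gap 75.2 0.0 qd 0.05917911166919438
```

View pics/o4.png

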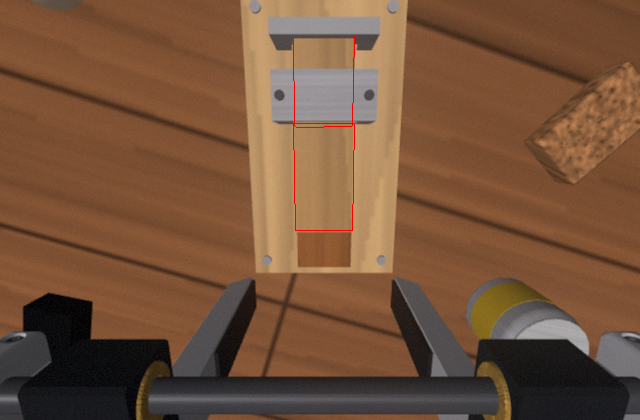

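The overlay of the home pose matches the rail in the picture: rear edge at row 231, sides at columns 294–354, tongue end at the stop. The robot touches nothing, so I'm handing the job in.

```bash
python3 -c "
from h import *
print(manip.sign_off())"
```

```text
the job is handed in; nothing more can be done
None
```

The pine rail is clamped under the lip with its end against the stop and the plate held down, and the job is handed in at about 18.5 s; the push on the stop was never measured on its own, only bracketed at roughly 9 to 20 N because friction on the plate could not be separated out, so 10 to 15 N is likely but not confirmed.

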